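# Switch off the stirring hotplate and take the flask off

## Task

The stirring is finished: push the hotplate's dial in, turn it one step back to off (pointer straight up the slope, at the white ring) and let it spring fully out again, while the flask is still on the plate. Then lift the flask off by its neck and stand it upright on the cork mat, with its whole foot on the mat; set it down, do not drop it. Leave everything else where it is.

Things in the scene. Friction and masses are not known exactly. Their poses are not given: they have to be found in the camera images.
- dial_grip (a point): On the axis of the black selector dial, mid-height of its grip bar (46 long, 12 thick, 24 high; top 12 mm above this point, 50 mm round skirt 12 mm below it). z: out of the hotplate's sloping front panel, 35 deg from vertical, leaning to the hotplate's front; press along -z. x: along the bar to its white pointer; y: across the bar. It moves in and turns with the dial. A fixed 3 mm bezel lies below the skirt.
- dial (a joint): Turn of the dial, rad, grows clockwise seen facing the panel. 0 = off (pointer straight up the slope, at the white ring). Settings every 0.698 rad (40 deg): + = stirring (blue dots, right), - = heat (orange dots, left), two each. It starts at the first stirring setting, within its play. At rest a pin in a notch leaves 8 deg of play either way and blocks any further turn. End stops at +-1.6.
- dial_push (a joint): How far the dial is pressed in, m: 0 = out, 0.011 = bottomed on a stiff buffer (skirt still just clear of the bezel). Spring 6 N when out, 11 N when bottomed. Pressed 8 to 11 mm it turns with light friction; less may not free it. Let go within 12 deg of a setting, it springs out into that notch by itself.
- plate_centre (a point): Centre of the top face of the hotplate's white plate, 150 x 150 mm, level, 97 mm above the bench. The hotplate is a white box 164 mm wide, 248 mm deep, fixed. x: to its back, away from the dial; z up. The dial's axis leaves the panel 124 mm in front of this point (-x) and 40 mm below it.
- flask_neck (a point): On the axis of the small clear conical flask with cream filling, in its neck, 88 mm above its flat underside. Flask 104 mm high, foot 62 mm wide; the neck is a straight grip 28 mm wide from 75 to 104 mm above the underside. Loose, about 70 to 130 g, z up. It starts on the plate.
- flask: The same flask; origin at the centre of its underside.
- mat_centre (a point): Centre of the top face of the round cork mat, 130 mm across, 8 mm thick, fixed flat on the bench to the left or the right of the hotplate; the tube rack is on the other side.
- tube_rack: Pink rack full of small tubes, 101 x 166 x 61 mm (x, y, z), loose; origin at the centre of its underside. Leave alone.
- timer: White bench timer, 62 x 72 x 20 mm, loose, between robot and hotplate, to the right; origin at the centre of its underside. Leave alone.
- bottle: Small reagent bottle with blue cap, 50 mm across, 106 mm high, loose, behind the hotplate; origin at the centre of its underside. Leave alone.
- wash: White wash bottle with red cap and bent spout, 68 x 111 x 206 mm, loose, behind the hotplate to the left; origin at the centre of its underside. Leave alone.
Not all that is in view belongs to the job. Leave any orange or turquoise look-alike of the flask alone. There is more than one size of the part that bears mat_centre; the job needs the larger.

How it is judged:
By the outcome, as a careful person would: the job done as asked, in the order asked, and still so for the second after the job is handed in, with the robot touching nothing.
It also fails if it takes over 51 s, if anything falls off the work surface, if the arm or the gripper's body presses on something with over 40 N, if the wrist force passes 120 N, or if a joint passes its speed limit or range.

## Robot

A 6-joint arm with a two-finger parallel gripper is mounted at the origin on a cart in front of the work surface, level with it; the furniture and walls round the work are solid. World frame = base frame: x ahead of the robot, y to its left, z up, the work surface at z = 0. Lengths are in m, angles in rad, forces in N, time in s.
With the tool pointing down it reaches from about 0.3 to 0.875 m from the base axis. Payload 6.4 kg.
Tool frame: the origin (TCP) lies at the very end of the fingers, on their centre line; the grasp point (between the pads) lies 19 mm behind it; y points along the fingers, z is the direction in which the jaws open and shut, and the axes are right-handed (so a half turn about y gives the same grasp; the last joint's range is limited). The gripper opens to 85 mm and grips with 20 to 120 N. Pads are 22 mm wide; open, the fingers measure 114 mm over their backs; the gripper's body (76 mm by 85 mm) begins 54 mm behind the grasp point. The pads swing forward as they close: fully open they stand 13 mm farther back than shut.
Start: joints at [-1.367, 0.181, 1.607, -0, 1.354, -0.206], TCP at [0.229, -0.527, 0.231] pointing down, gripper open.
Joint ranges: [-2.99, 2.99], [-0.89, 2.07], [0.3, 2.58], [-1.14, 4.28], [0, 2.63], [-3.12, 3.12]. Speed limits (rad/s): [2.57, 2.57, 3.01, 3.14, 3.14, 3.14].

## Interface

Orientations are given as [roll, pitch, yaw] about the fixed x, y, z axes, in that order (R = Rz(yaw) Ry(pitch) Rx(roll)).
In Python, from station import * gives the robot as it stands. The module is installed in compiled form; this text tells all that it offers.
- The arm moves only by the shell command python3 -m creep 'ROWS' [OPENING] [FORCE]. ROWS is text: rows parted by semicolons, each of 6 numbers parted by spaces: the shift along the tool's x, y, z in mm, then the turn, a rotation vector about the tool's x, y, z in rad. In form: dx dy dz ax ay az; .... A call has 1 to 10 rows; each row is the pose to reach, as a shift and turn from the pose commanded when the call began, along the tool's axes at that moment; what a row does not reach only later rows make up. A row lasts 1/8 s, in which the tool goes at most 62.5 mm and 10.7 degrees, less where a joint would pass 70% of its speed; a pose out of reach is approached as far as the arm can. A call with a gripper value outside its range is refused whole. OPENING is the closure in counts, from 0 (fully open) to 255 (shut), set as the call begins (- or left out, the last holds). The fingers move at their own pace and stop on an object; FORCE is the grip in N (left out, the last holds). Time passes only in rows, so rows that repeat a pose let the fingers close. It gives the time, the measured TCP pose, the force and the opening at its end, in the units of the state.
- get_obs(): the state, without advancing time (a new reading comes with each control period).
- read_camera(name): name is "scene" or "top"; returns a dict with "img" (400x640x3 uint8, red, green, blue), "z_map" (400x640 float32, m along the optical axis (not along the pixel's ray), 0 where there is no reading), "mtx" (3x3 intrinsics, pixels), "extrinsics" (4x4, takes a point from world to camera coordinates). Camera axes: x right, y down, z forward; pixel columns grow to the right and rows downward; lengths in m; the calibration is good to about 2 mm. A picture is of the moment at which its call begins.
- close_job(): hands the job in, once; it reports no verdict.
The state is a dict: "time": time; "qpos": joint angles; "qd": joint speeds; "tau": joint torques, N m; "ee_pos": TCP position; "orientation": TCP orientation; "contact_force": force on the tool from outside, world axes, zero at the start; "wrist_torque": the same for the moment, N m; "finger_gap": finger opening in m.
Only numpy, scipy, OpenCV 4.12 (cv2) and the standard library are available. Lean on these libraries where they do the work, as an engineer would, in place of code of your own. Each camera call takes 0.05 s, during which the arm holds its last target. There are 200 camera calls.

## Working session

There is one attempt and no reset: what is moved stays moved. The work goes in short steps, Python scripts to look and compute and a shell command to move; the robot and the scene stay as the last step left them, time stands still between calls to the robot, and variables do not carry over. Pictures are saved under pics/ and viewed, about 8 in all and at most 12, crops included, and the job is handed in when it is done.

```bash
mkdir -p pics; cat > look.py <<'E'
from station import *
import cv2,numpy as np
def snap(n,f):
    c=read_camera(n); cv2.imwrite(f'pics/{f}.png',c['img'][:,:,::-1]); np.savez(f'pics/{f}.npz',**c); return c
E
python3 - <<'E'
from look import *
for n in('scene','top'):
    c=snap(n,n+'0'); E=c['extrinsics']; print(n,c['mtx'].round(1).tolist(),(-E[:3,:3].T@E[:3,3]).round(3),E[:3,:3].round(2).tolist())
o=get_obs(); print({k:np.round(v,3).tolist() for k,v in o.items()})
a=[cv2.imread(f'pics/{n}0.png') for n in('scene','top')]
E
```

```text
scene [[425.7, 0.0, 315.5], [0.0, 425.7, 198.0], [0.0, 0.0, 1.0]] [ 1.092 -0.554  1.281] [[0.77, 0.64, -0.01], [0.51, -0.63, -0.58], [-0.38, 0.44, -0.81]]
top [[429.1, 0.0, 328.7], [0.0, 429.1, 193.4], [0.0, 0.0, 1.0]] [0.484 0.051 1.272] [[-0.0, -1.0, -0.02], [-1.0, 0.01, -0.08], [0.08, 0.02, -1.0]]
{'time': 0.1, 'qpos': [-1.367, 0.181, 1.608, 0.0, 1.354, -0.206], 'qd': [-0.0, -0.002, -0.002, -0.0, -0.001, -0.001], 'tau': [0.0, -44.587, -35.224, -0.0, 0.004, -0.0], 'ee_pos': [0.229, -0.527, 0.231], 'orientation': [-1.572, 0.0, -2.732], 'contact_force': [-0.756, -0.53, 0.032], 'wrist_torque': [0.017, 0.014, -0.016], 'finger_gap': 0.086}
```

View pics/scene0.png

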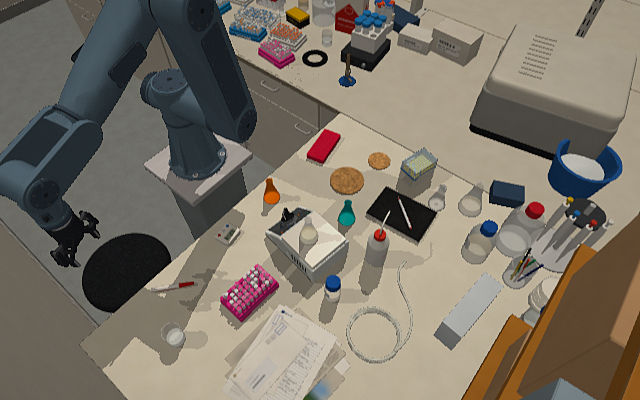

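View pics/top0.png

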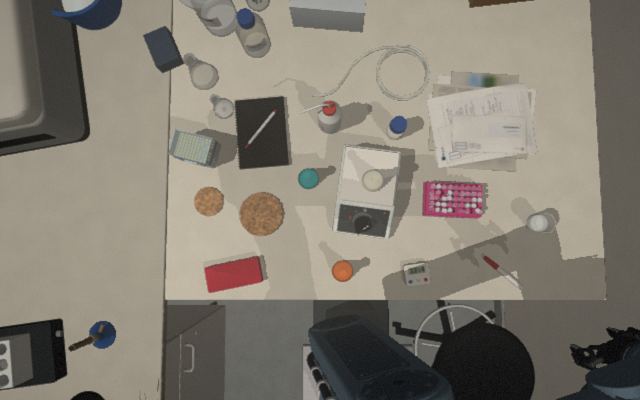

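Top view: the candidates for the flask are cream on the plate (372,180), orange (342,271), turquoise (308,178), and clear flasks at (203,75) and (222,106). I choose the cream one. For the mat there is the large cork (262,214) and the small one (209,201), and I choose the large. The dial is at (363,223), and the rack is to the right at (455,200). Next is the close crop to check this.

```bash
python3 - <<'E'
from look import *
a=cv2.imread('pics/top0.png')[138:248,325:410]; b=cv2.imread('pics/scene0.png')[195:285,258:358]
r=lambda i:cv2.resize(i,(400,520),interpolation=cv2.INTER_CUBIC)
cv2.imwrite('pics/crop0.png',np.hstack([r(a),r(b)]))
def P(c,px,py,z=None):
    K,E=c['mtx'],c['extrinsics']; d=E[:3,:3].T@np.linalg.inv(K)@[px,py,1]; o=-E[:3,:3].T@E[:3,3]
    return o+d*((z-o[2])/d[2] if z is not None else c['z_map'][int(py),int(px)])
for n,pts in(('top',[(262,214,.008),(372,180,.2),(363,223,.07),(345,160,.097),(367,165,.097),(342,271,.1),(308,178,.1),(455,200,.05),(415,273,.02),(329,108,.2)]),('scene',[(347,180,.008),(311,225,.2),(290,215,.07)])):
    c=np.load(f'pics/{n}0.npz')
    for u,v,z in pts: print(n,u,v,P(c,u,v,z).round(3),P(c,u,v).round(3))
# cork mat mask
c=np.load('pics/top0.npz'); h=cv2.cvtColor(c['img'],cv2.COLOR_RGB2HSV); m=cv2.inRange(h,(5,90,60),(22,255,255)); 
for k in cv2.findContours(m,0,2)[0]:
    if cv2.contourArea(k)>200: (x,y),r=cv2.minEnclosingCircle(k); e=cv2.fitEllipse(k); print(e,cv2.contourArea(k),P(c,*e[0],.008).round(4))
E
```

```text
top 262 214 [0.531 0.279 0.008] [0.531 0.279 0.007]
top 372 180 [ 0.608 -0.032  0.2  ] [ 0.608 -0.032  0.203]
top 363 223 [ 0.502 -0.016  0.07 ] [ 0.502 -0.015  0.081]
top 345 160 [0.676 0.034 0.097] [0.676 0.034 0.095]
top 367 165 [ 0.662 -0.027  0.097] [ 0.662 -0.027  0.095]
top 342 271 [0.373 0.044 0.1  ] [0.366 0.043 0.029]
top 308 178 [0.626 0.136 0.1  ] [0.627 0.136 0.093]
top 455 200 [ 0.567 -0.278  0.05 ] [ 0.566 -0.274  0.064]
top 415 273 [ 0.359 -0.166  0.02 ] [ 0.359 -0.166  0.019]
top 329 108 [0.793 0.075 0.2  ] [0.803 0.076 0.166]
scene 347 180 [0.534 0.278 0.008] [0.535 0.277 0.009]
scene 311 225 [ 0.638 -0.051  0.2  ] [ 0.627 -0.04   0.174]
scene 290 215 [ 0.502 -0.005  0.07 ] [ 0.509 -0.011  0.083]
((342.1266784667969, 270.6796569824219), (20.191085815429688, 20.248554229736328), 14.460766792297363) 317.5 [0.3651 0.0428 0.008 ]
((260.7746276855469, 213.62985229492188), (41.76026153564453, 42.14962387084961), 42.214656829833984) 1380.5 [0.5322 0.2822 0.008 ]
((208.24505615234375, 200.9306182861328), (27.153114318847656, 27.82623863220215), 45.2557258605957) 586.0 [0.5706 0.4394 0.008 ]
```

View pics/crop0.png

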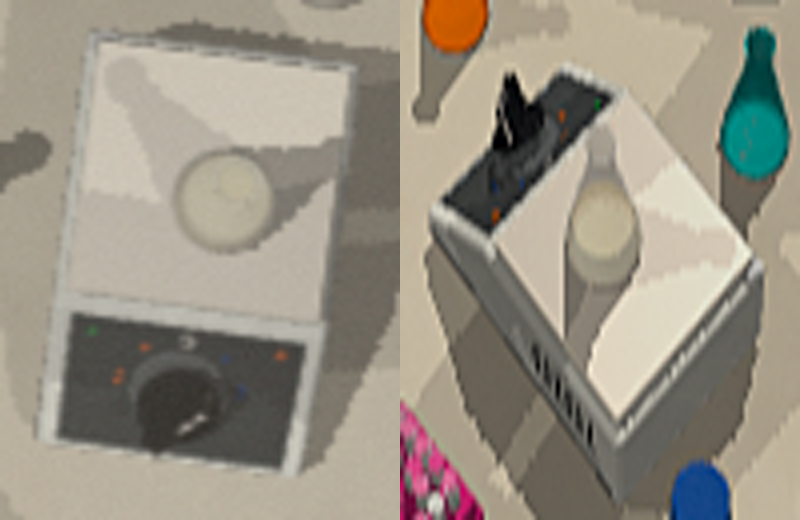

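The crop confirms it: the cream flask stands on the plate, and the dial's pointer is to the lower right in the top view (crop 195,425), near the blue first-step side. Next I measure the hotplate frame, the dial and the flask.

```bash
cat >> look.py <<'E'
def cloud(c):
    K,E=c['mtx'],c['extrinsics']; v,u=np.mgrid[:400,:640]; r=np.stack([u,v,np.ones_like(u)],-1)@np.linalg.inv(K).T
    p=(r*c['z_map'][...,None]-E[:3,3])@E[:3,:3]; p[c['z_map']==0]=9; return p
E
python3 - <<'E'
from look import *
c=np.load('pics/top0.npz'); p=cloud(c); img=c['img'].astype(int)
s=np.load('pics/scene0.npz'); ps=cloud(s); si=s['img'].astype(int)
box=lambda p:(abs(p[...,0]-.58)<.2)&(abs(p[...,1]+.02)<.12)
for q in (p,ps):
    m=box(q)&(q[...,2]>.088)&(q[...,2]<.106)&(q[...,0]>.53); m=cv2.morphologyEx(m.astype('uint8'),cv2.MORPH_OPEN,np.ones((3,3)))>0
    X=q[m][:,:2]; print('plate rect',cv2.minAreaRect((X*1000).astype('float32')),np.median(q[m][:,2]))
    # panel plane
    g=img if q is p else si
    m=box(q)&(g.max(-1)<75)&(q[...,2]>.03)&(q[...,2]<.1)&(q[...,0]<.58)
    Y=q[m]; print('dark n',len(Y))
    best=0
    for _ in range(300):
        a=Y[np.random.choice(len(Y),3,0)]; n=np.cross(a[1]-a[0],a[2]-a[0]); n/=np.linalg.norm(n)+1e-9; n*=np.sign(n[2]); 
        k=abs((Y-a[0])@n)<.003
        if k.sum()>best and .75<n[2]<.88: best=k.sum(); bk=k
    C=Y[bk].mean(0); n=np.linalg.svd(Y[bk]-C)[2][2]; n*=np.sign(n[2]); print('panel',C.round(4),n.round(3),np.degrees(np.arccos(n[2])),'yaw',np.degrees(np.arctan2(-n[1],-n[0])))
    # flask filling: above plate
    m=box(q)&(q[...,2]>.12)&(q[...,0]>.54); F=q[m]; print('flask',len(F),F.min(0).round(3),F.max(0).round(3)); 
    T=F[F[:,2]>.18]; print('top',len(T),T.mean(0).round(4),T.min(0).round(3),T.max(0).round(3)) if len(T) else 0
E
```

```text
plate rect ((632.8907470703125, -31.977783203125), (151.2431640625, 152.06329345703125), 82.13919830322266) 0.0965376973505495
dark n 578
panel [ 0.5223 -0.0314  0.0678] [-0.572  0.084  0.816] 35.31301575695843 yaw -8.31097666794665
flask 350 [ 0.59  -0.065  0.12 ] [0.78  0.096 0.204]
top 51 [ 0.6192 -0.0405  0.1974] [ 0.605 -0.053  0.182] [ 0.631 -0.027  0.204]
plate rect ((631.68701171875, -33.553123474121094), (154.7988739013672, 161.72296142578125), 82.52501678466797) 0.09718066475468687
dark n 413
panel [ 0.5122 -0.0232  0.0619] [-0.57   0.08   0.818] 35.16211525530885 yaw -8.019271345425036
flask 306 [ 0.594 -0.071  0.12 ] [0.78  0.088 0.205]
top 64 [ 0.6164 -0.0416  0.1931] [ 0.604 -0.054  0.18 ] [ 0.629 -0.027  0.205]
```

```bash
cat >> look.py <<'E'
from scipy.spatial.transform import Rotation as Ro
yaw=np.radians(-8.1); hx=np.array([np.cos(yaw),np.sin(yaw),0]); hl=np.array([-hx[1],hx[0],0]); ez=np.array([0,0,1.])
a=np.radians(35); n=np.cos(a)*ez-np.sin(a)*hx; up=np.cos(a)*hx+np.sin(a)*ez
pc=np.array([.632,-.033,.097]); dp=pc-.124*hx-.04*ez
def dialR(th):
    d=np.cos(th)*up-np.sin(th)*hl; z=np.cross(n,d); return np.stack([np.cross(-n,z),-n,z],1)
def downR(y): return Ro.from_euler('xyz',[-np.pi/2,0,y]).as_matrix()
def delta(p,R):
    o=get_obs(); C=Ro.from_euler('xyz',o['orientation']).as_matrix()
    print('row',((C.T@(np.array(p)-o['ee_pos']))*1000).round(1),Ro.from_matrix(C.T@R).as_rotvec().round(3))
E
python3 - <<'E'
from look import *
for f in('top0','scene0'):
    q=cloud(np.load(f'pics/{f}.npz')); L=(q-dp)@np.stack([up,-hl,n],1); L=L*1000
    m=(np.hypot(L[...,0],L[...,1])<35)&(L[...,2]>-5)&(L[...,2]<60); H=L[m]
    print(f,'hist',np.histogram(H[:,2],np.arange(-5,56,5))[0])
    B=H[H[:,2]>24]; t=B[B[:,2]>34]; print('bar',len(B),'top pts',len(t),t.mean(0).round(1),B[:,2].max().round(1)); r=cv2.minAreaRect(t[:,:2].astype('float32')); print(r)
    w=np.linalg.svd(t[:,:2]-t[:,:2].mean(0))[2][0]; print('angle',np.degrees(np.arctan2(w[1],w[0]))%180)
    S=H[(H[:,2]>10)&(H[:,2]<24)]; print('skirt',cv2.minEnclosingCircle(S[:,:2].astype('float32')),np.median(S[:,2]))
delta(dp+.12*n,dialR(.698))
E
```

```text
top0 hist [ 59 119  17   9  89  27  16  18  23  47   3   0]
bar 108 top pts 77 [ 1.8 -1.  40.9] 46.8
((0.9379444122314453, -0.22223854064941406), (44.86268997192383, 13.887730598449707), 41.27470779418945)
angle 41.92339802782689
skirt ((-0.6013535261154175, -0.24715390801429749), 25.60862159729004) 18.190393188990182
scene0 hist [ 6 61 25 16 33 25 11 12 13 17  4  0]
bar 57 top pts 36 [ 4.9  4.1 41. ] 46.2
((0.9815340042114258, 3.2732105255126953), (44.55029296875, 14.123763084411621), 40.654090881347656)
angle 46.366496606723004
skirt ((0.6935195922851562, 2.1493186950683594), 26.773576736450195) 19.064248414177808
row [-402.1   75.9 -393.3] [ 0.708 -1.826  0.05 ]
```

```bash
python3 -m creep '-50 0 -50 0.09 -0.23 0.006; -100 5 -98 0.18 -0.41 0.012; -150 15 -147 0.26 -0.59 0.018; -200 25 -196 0.35 -0.78 0.025; -250 40 -245 0.44 -0.96 0.03; -300 50 -293 0.53 -1.14 0.036; -340 60 -333 0.6 -1.32 0.04; -380 70 -372 0.67 -1.5 0.045; -402 76 -393 0.708 -1.68 0.05; -402 76 -393 0.708 -1.826 0.05' 0 30 && python3 -m creep '0 0 0 0 0 0; 0 0 0 0 0 0'; python3 - <<'E'
from look import *
print(get_obs()['qpos'].round(2) if hasattr(get_obs()['qpos'],'round') else get_obs()['qpos'])
delta(dp+.12*n,dialR(.72)); delta(dp+.022*n,dialR(.72))
E
```

```text
time: 1.35
ee_pos: [0.4392, -0.0003, 0.1528]
orientation: [-1.126, -0.42, -1.06]
contact_force: [0.4, 0.7, -0.1]
finger_gap: 0.0851
time: 1.6
ee_pos: [0.4405, -0.0092, 0.1555]
orientation: [-1.121, -0.422, -1.087]
contact_force: [-0.8, -0.6, 0.5]
finger_gap: 0.0854
[-0.35 -0.47  2.46  0.14  0.56 -1.02]
row [-2.5  0.1  2.3] [ 0.036 -0.113  0.027]
row [-5.4 98.   5.6] [ 0.036 -0.113  0.027]
```

```bash
python3 -m creep '-2.5 0 2.3 0.036 -0.113 0.027; -3 25 3 0.036 -0.113 0.027; -4 45 4 0.036 -0.113 0.027; -4.5 65 4.5 0.036 -0.113 0.027; -5 80 5 0.036 -0.113 0.027; -5 80 5 0.036 -0.113 0.027; -5 80 5 0.036 -0.113 0.027'; python3 - <<'E'
from look import *
for n_ in('scene','top'): snap(n_,n_+'1')
a=cv2.imread('pics/top1.png')[150:270,310:420]; b=cv2.imread('pics/scene1.png')[170:270,240:340]
cv2.imwrite('pics/crop1.png',np.hstack([cv2.resize(a,(400,400)),cv2.resize(b,(400,400))]))
delta(dp+.022*n,dialR(.72)); print(get_obs()['qpos'])
E
```

```text
time: 2.48
ee_pos: [0.4863, -0.0118, 0.0898]
orientation: [-1.139, -0.447, -0.958]
contact_force: [0.4, 0.4, -0.1]
finger_gap: 0.0852
row [ 0.5 18.4 -0.7] [-0.002  0.004  0.   ]
[-0.35006784 -0.1299441   2.40037247  0.42620796  0.29477044 -1.43618218]
```

View pics/crop1.png

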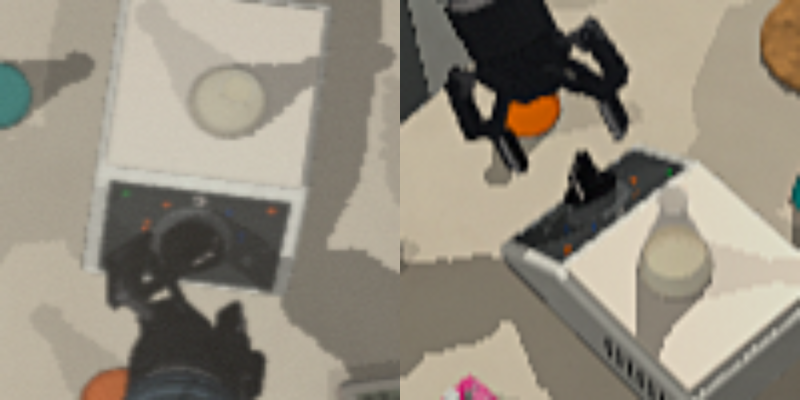

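Top crop: the open jaws straddle the dial's bar (crop 190,240), and the flask (228,100) is undisturbed. I advance and close.

```bash
python3 -m creep '0 9 0 0 0 0; 0.5 18 -0.5 0 0 0; 0.5 18 -0.5 0 0 0; 0.5 18 -0.5 0 0 0' && python3 -m creep '0 0 0 0 0 0; 0 0 0 0 0 0; 0 0 0 0 0 0; 0 0 0 0 0 0; 0 0 0 0 0 0; 0 0 0 0 0 0; 0 0 0 0 0 0; 0 0 0 0 0 0' 255 30;  python3 - <<'E'
from look import *
delta(dp+.022*n,dialR(.72)); o=get_obs(); print(o['qpos'],o['wrist_torque'])
E
```

```text
time: 3.08
ee_pos: [0.4965, -0.013, 0.0751]
orientation: [-1.139, -0.447, -0.955]
contact_force: [-0.1, 0.6, 0.1]
finger_gap: 0.0855
time: 4.08
ee_pos: [0.4962, -0.0134, 0.0744]
orientation: [-1.14, -0.447, -0.955]
contact_force: [-5.6, -4.3, 2.4]
finger_gap: 0.0113
row [ 0.8 -0.1  0.3] [-0.001  0.005 -0.001]
[-0.3446657  -0.05258366  2.37969273  0.50609932  0.24348145 -1.51671268] [-0.54068075  0.67651501 -0.46802851]
```

Gripped (gap is about 12 mm). I press in.

```bash
python3 -m creep '0 4 0 0 0 0; 0 8 0 0 0 0; 0 10 0 0 0 0; 0 10 0 0 0 0; 0 10 0 0 0 0' - 50; python3 - <<'E'
from look import *
o=get_obs(); print('depth s',(o['ee_pos']-dp)@n,'f',np.array(o['contact_force'])@n, o['qpos'])
snap('scene','s2'); q=cloud(np.load('pics/s2.npz')); L=(q-dp)@np.stack([up,-hl,n],1)*1000
m=(np.hypot(L[...,0],L[...,1])<24)&(L[...,2]>4)&(L[...,2]<25); print(np.histogram(L[m][:,2],np.arange(4,26,2)))
E
```

```text
time: 4.7
ee_pos: [0.5018, -0.0141, 0.0663]
orientation: [-1.14, -0.447, -0.955]
contact_force: [-7.4, -3.2, 6.7]
finger_gap: 0.0108
depth s 0.011943727150502981 f 9.494532094494842 [-0.34070059 -0.0118276   2.36715118  0.55972365  0.21763866 -1.56892227]
(array([ 5,  7, 19, 11,  3,  1,  3,  7,  3,  5]), array([ 4,  6,  8, 10, 12, 14, 16, 18, 20, 22, 24]))
```

```bash
python3 -m creep '0 0.5 0 0 -0.1 0; 0 0.5 0 0 -0.2 0; 0 0.5 0 0 -0.2 0';  python3 - <<'E'
from look import *
o=get_obs(); print('depth s',(o['ee_pos']-dp)@n,'f',np.array(o['contact_force'])@n, np.array(o['wrist_torque'])@n,o['qpos']); delta(dp+.0115*n,dialR(0))
E
```

```text
time: 5.12
ee_pos: [0.502, -0.0142, 0.0659]
orientation: [-1.239, -0.522, -0.744]
contact_force: [-8.6, -3.8, 6.6]
finger_gap: 0.0109
depth s 0.011467196318966342 f 9.987414529911039 0.03698984224617753 [-0.34059425 -0.00990636  2.36663848  0.56254747  0.21641354 -1.77296757]
row [ 1.  -0.   0.2] [-0.001 -0.514 -0.001]
```

Low torque (0.04 N m), so it turns freely. I finish the turn.

```bash
python3 -m creep '0 0 0 0 -0.15 0; 0 0 0 0 -0.3 0; 0 0 0 0 -0.42 0; 0 0 0 0 -0.51 0; 0 0 0 0 -0.51 0; 0 0 0 0 -0.51 0';  python3 - <<'E'
from look import *
o=get_obs(); print('depth s',(o['ee_pos']-dp)@n,'f',np.array(o['contact_force']), np.array(o['wrist_torque'])@n,o['qpos']); delta(dp+.022*n,dialR(0))
E
```

```text
time: 5.88
ee_pos: [0.5019, -0.0143, 0.0658]
orientation: [-1.566, -0.61, -0.147]
contact_force: [-8.6, -4.9, 6.9]
finger_gap: 0.0108
depth s 0.011443853843330319 f [-8.63631914 -4.94875558  6.86735838] 0.02415177339651856 [-0.3407366  -0.00983786  2.36678552  0.56240965  0.21626708 -2.28186382]
row [  1.  -10.6  -0.2] [-0.001 -0.005 -0.   ]
```

```bash
python3 -m creep '0 -4 0 0 0 0; 0 -8 0 0 0 0; 0 -10.5 0 0 0 0; 0 -10.5 0 0 0 0' && python3 -m creep '0 0 0 0 0 0; 0 0 0 0 0 0; 0 0 0 0 0 0; 0 0 0 0 0 0; 0 -10 0 0 0 0; 0 -25 0 0 0 0; 0 -50 0 0 0 0; 0 -80 0 0 0 0; 0 -110 0 0 0 0; 0 -110 0 0 0 0' 0; python3 - <<'E'
from look import *
c=snap('scene','s3'); t=snap('top','t3'); 
for f in('s3','t3'):
    L=(cloud(np.load(f'pics/{f}.npz'))-dp)@np.stack([up,-hl,n],1)*1000
    m=(np.hypot(L[...,0],L[...,1])<30)&(L[...,2]>10)&(L[...,2]<52); H=L[m]; S=H[H[:,2]<24]; T=H[H[:,2]>34]
    print(f,len(S),np.median(S[:,2]) if len(S) else 0,len(T),H[:,2].max() if len(H) else 0)
    if len(T)>5: print(cv2.minAreaRect(T[:,:2].astype('float32')))
a=t['img'][130:250,310:420,::-1]; b=c['img'][170:270,240:340,::-1]
cv2.imwrite('pics/crop3.png',np.hstack([cv2.resize(a,(400,400)),cv2.resize(b,(400,400))]))
print(get_obs()['qpos']); delta([.617,-.0405,.33],downR(-np.pi/2))
E
```

```text
time: 6.38
ee_pos: [0.4959, -0.0134, 0.0744]
orientation: [-1.566, -0.61, -0.147]
contact_force: [-6.0, -5.2, 2.6]
finger_gap: 0.0107
time: 7.62
ee_pos: [0.4351, -0.0047, 0.1675]
orientation: [-1.568, -0.617, -0.146]
contact_force: [0.5, -0.6, -0.6]
finger_gap: 0.0853
s3 73 19.015968931865842 36 45.74474257645217
((2.1726131439208984, 2.6819093227386475), (13.006367683410645, 43.48305130004883), 89.84790802001953)
t3 150 18.44894709618454 66 48.3852186228364
((2.571866989135742, -0.6499137878417969), (45.10783004760742, 11.827231407165527), 0.770196259021759)
[-0.40037441 -0.54043647  2.47570991  0.25656337  0.62633556 -1.98915439]
row [247.1 -28.4  -8.8] [-0.439  1.377  0.5  ]
```

View pics/crop3.png

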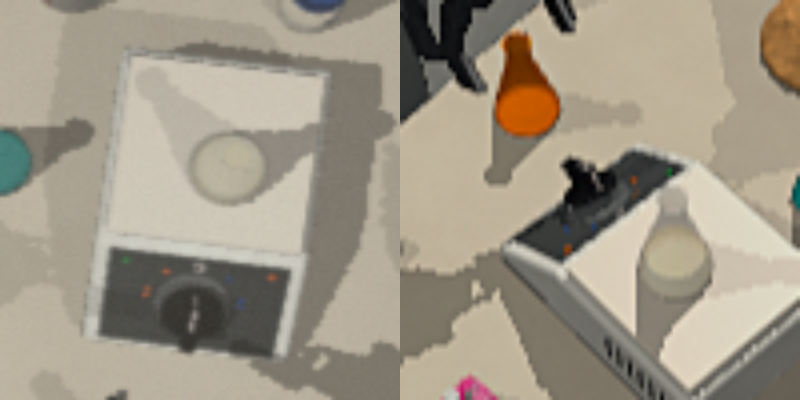

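The dial's pointer is straight up at the ring (crop 195,310 → 198,268) at about 0.8°, and the skirt is back at its original 18.5 to 19 mm, so it is fully out. Next is the flask.

```bash
python3 - <<'E'
from look import *
delta([.45,-.01,.29],downR(-.14));delta([.617,-.0405,.29],downR(-.14))
E
```

```text
row [ 85.2 -93.1  -2.8] [-0.003 -0.005  0.612]
row [224.1   4.3  -9. ] [-0.003 -0.005  0.612]
```

```bash
python3 -m creep '30 -45 -1 0 0 0.15; 85 -93 -3 0 0 0.3; 120 -70 -4 0 0 0.45; 170 -35 -6 0 0 0.612; 224 4 -9 0 0 0.612; 224 4 -9 0 0 0.612; 224 4 -9 0 0 0.612; 224 4 -9 0 0 0.612'; python3 - <<'E'
from look import *
print(get_obs()['qpos']); delta([.617,-.0405,.176],downR(-.14))
E
```

```text
time: 8.72
ee_pos: [0.6156, -0.04, 0.2896]
orientation: [-1.566, 0.002, -0.144]
contact_force: [0.3, -0.6, 0.2]
finger_gap: 0.0857
[-0.2592494   0.23333258  1.42719115  0.00436536  1.48360088 -1.68669971]
row [  1.7 113.6  -0.9] [-0.005 -0.004 -0.002]
```

```bash
python3 -m creep '1 50 -1 0 0 0; 1.5 90 -1 0 0 0; 1.7 113 -1 0 0 0; 1.7 113 -1 0 0 0; 1.7 113 -1 0 0 0' && python3 -m creep '0 0 0 0 0 0; 0 0 0 0 0 0; 0 0 0 0 0 0; 0 0 0 0 0 0; 0 0 0 0 0 0; 0 0 0 0 0 0; 0 0 0 0 0 0; 0 0 0 0 0 0' 255 25; python3 - <<'E'
from look import *
t=snap('top','t4'); c=snap('scene','s4')
a=t['img'][130:250,310:420,::-1]; b=c['img'][170:270,240:340,::-1]
cv2.imwrite('pics/crop4.png',np.hstack([cv2.resize(a,(400,400)),cv2.resize(b,(400,400))]))
E
```

```text
time: 9.35
ee_pos: [0.6185, -0.0412, 0.1793]
orientation: [-1.567, -0.002, -0.144]
contact_force: [-0.2, -0.3, 0.3]
finger_gap: 0.0852
time: 10.35
ee_pos: [0.6183, -0.0412, 0.1773]
orientation: [-1.566, 0.001, -0.144]
contact_force: [-1.0, 1.2, 5.8]
finger_gap: 0.0258
```

View pics/crop4.png

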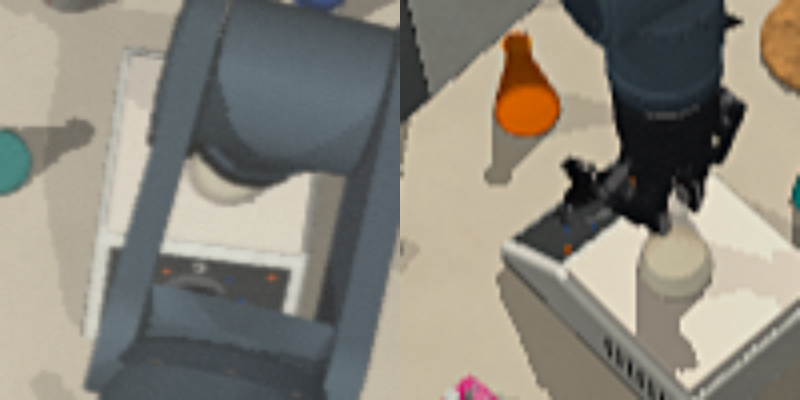

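The fingers hold the flask's neck (crop 680,200) and the gap is plausible for 28 mm. I lift.

```bash
python3 -m creep '0 -5 0 0 0 0; 0 -25 0 0 0 0; 0 -60 0 0 0 0; 0 -100 0 0 0 0; 0 -100 0 0 0 0' - 30; python3 - <<'E'
from look import *
c=snap('scene','s5'); cv2.imwrite('pics/crop5.png',cv2.resize(c['img'][120:270,230:400,::-1],(680,600)))
delta([.532,.2815,.26],downR(-.14)); delta([.532,.2815,.15],downR(-.14)); delta([.532,.2815,.088],downR(-.14))
E
```

```text
time: 11.08
ee_pos: [0.6202, -0.0421, 0.2824]
orientation: [-1.567, -0.007, -0.144]
contact_force: [0.2, 0.0, -1.7]
finger_gap: 0.0256
row [-132.7   20.4  307.4] [-0.004 -0.004  0.003]
row [-133.   130.4  307. ] [-0.004 -0.004  0.003]
row [-133.2  192.4  306.8] [-0.004 -0.004  0.003]
```

View pics/crop5.png

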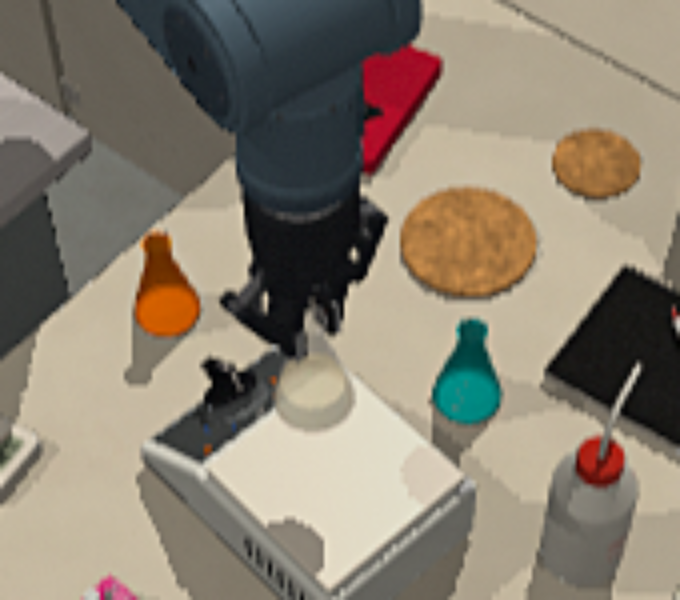

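The flask is held upright, clear of the plate. I carry it over.

```bash
python3 -m creep '-10 0 23 0 0 0; -27 0 62 0 0 0; -45 0 105 0 0 0; -64 0 148 0 0 0; -83 0 192 0 0 0; -102 5 235 0 0 0; -118 10 272 0 0 0; -128 15 296 0 0 0; -133 20 307 0 0 0; -133 20 307 0 0 0' && python3 -m creep '0 30 0 0 0 0; 0 65 0 0 0 0; 0 100 0 0 0 0; 0 125 0 0 0 0; 0 140 0 0 0 0; 0 150 0 0 0 0; 0 150 0 0 0 0; 0 150 0 0 0 0'; python3 - <<'E'
from look import *
c=snap('scene','s6'); cv2.imwrite('pics/crop6.png',cv2.resize(c['img'][120:240,280:420,::-1],(700,600)))
delta([.532,.2815,.088],downR(-.14))
E
```

```text
time: 12.38
ee_pos: [0.5293, 0.2819, 0.257]
orientation: [-1.568, 0.004, -0.143]
contact_force: [-0.2, -0.5, -0.6]
finger_gap: 0.0261
time: 13.38
ee_pos: [0.5312, 0.2823, 0.1095]
orientation: [-1.566, -0.0, -0.144]
contact_force: [-0.1, -0.1, -1.1]
finger_gap: 0.0258
row [ 0.9 21.6 -0.8] [-0.005 -0.004  0.   ]
```

View pics/crop6.png

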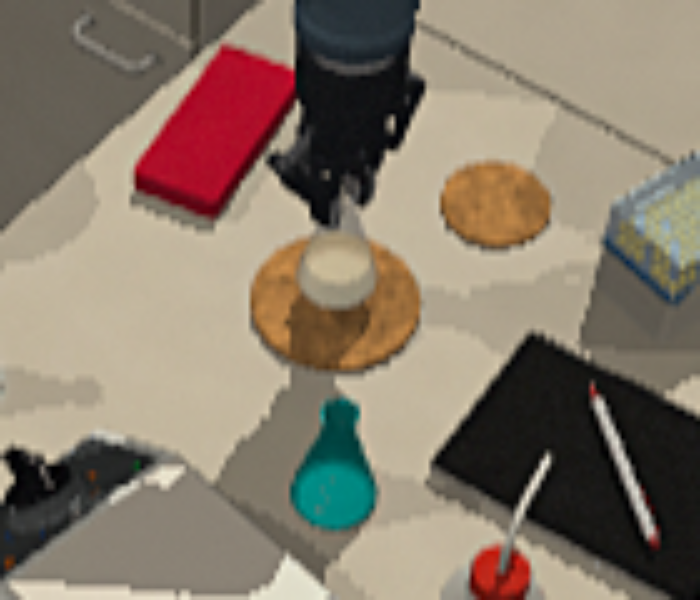

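The flask (crop 337,270) hangs upright above the large mat. I lower it the last ~21 mm slowly, watching the force.

```bash
python3 -m creep '1 6 -1 0 0 0; 1 11 -1 0 0 0; 1 15 -1 0 0 0; 1 18 -1 0 0 0; 1 19 -1 0 0 0; 1 19 -1 0 0 0; 1 19 -1 0 0 0'; python3 -m creep '0 0.7 0 0 0 0; 0 1.5 0 0 0 0; 0 1.5 0 0 0 0; 0 1.5 0 0 0 0'
```

```text
time: 14.3
ee_pos: [0.5314, 0.2811, 0.0896]
orientation: [-1.566, 0.001, -0.144]
contact_force: [0.5, 0.4, -1.1]
finger_gap: 0.0256
time: 14.8
ee_pos: [0.5316, 0.2812, 0.0884]
orientation: [-1.566, 0.001, -0.144]
contact_force: [-0.5, 0.1, 4.3]
finger_gap: 0.0254
```

Contact (force changed from −1 to +4 N). I release and retreat.

```bash
python3 -m creep '0 0 0 0 0 0; 0 0 0 0 0 0; 0 0 0 0 0 0; 0 0 0 0 0 0; 0 0 0 0 0 0; 0 0 0 0 0 0; 0 0 0 0 0 0' 0 && python3 -m creep '0 -30 0 0 0 0; 0 -80 0 0 0 0; 0 -130 0 0 0 0; 0 -180 0 0 0 0; -60 -190 -60 0 0 0; -100 -190 -110 0 0 0; -140 -190 -160 0 0 0; -160 -190 -200 0 0 0; -160 -190 -200 0 0 0; -160 -190 -200 0 0 0'; python3 - <<'E'
from look import *
t=snap('top','t7'); c=snap('scene','s7'); cv2.imwrite('pics/crop7.png',np.hstack([cv2.resize(t['img'][90:300,190:500,::-1],(480,325)),cv2.resize(c['img'][130:300,220:400,::-1],(320,325))]))
for f in('s7','t7'):
    q=cloud(np.load(f'pics/{f}.npz')); r=(np.hypot(q[...,0]-.532,q[...,1]-.282)<.05)&(q[...,2]>.03)&(q[...,2]<.14); F=q[r]
    if len(F): T=F[F[:,2]>.09]; print(f,len(F),'foot',cv2.minAreaRect((F[:,:2]*1000).astype('float32')),'top',T.mean(0) if len(T) else 0,F[:,2].max())
    L=(q-dp)@np.stack([up,-hl,n],1)*1000; H=L[(np.hypot(L[...,0],L[...,1])<30)&(L[...,2]>10)&(L[...,2]<52)]; T=H[H[:,2]>34]
    if len(T)>5: print('dial',np.median(H[H[:,2]<24][:,2]),cv2.minAreaRect(T[:,:2].astype('float32')))
E
```

```text
time: 15.68
ee_pos: [0.5312, 0.281, 0.0879]
orientation: [-1.566, 0.001, -0.144]
contact_force: [0.3, 0.8, -0.4]
finger_gap: 0.0853
time: 16.92
ee_pos: [0.3448, 0.1051, 0.2778]
orientation: [-1.566, -0.001, -0.146]
contact_force: [-0.2, -0.4, -0.2]
finger_gap: 0.0854
s7 215 foot ((534.8026733398438, 275.3764953613281), (51.70696258544922, 45.39753341674805), 53.139671325683594) top [0.53083232 0.28033667 0.10308494] 0.11845772107734266
dial 18.771289676524507 ((3.3906822204589844, 3.2853901386260986), (10.842846870422363, 43.281925201416016), 86.72933959960938)
t7 281 foot ((532.109130859375, 279.7381591796875), (49.012428283691406, 52.888370513916016), 71.41671752929688) top [0.53185022 0.28286922 0.10666937] 0.11752310534422454
dial 17.803183268580455 ((1.6505756378173828, -0.831413745880127), (44.98487091064453, 11.831860542297363), 0.5512798428535461)
```

View pics/crop7.png

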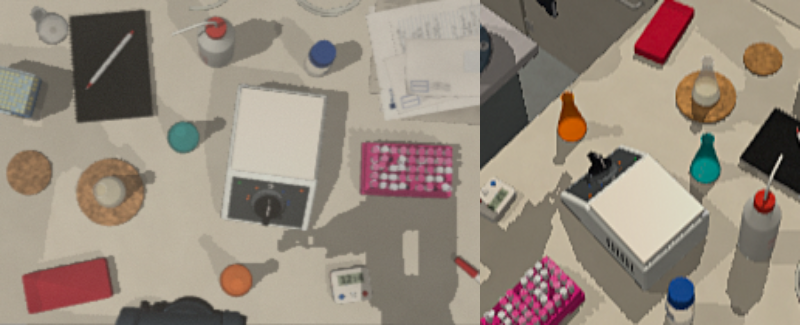

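The flask stands upright and central on the large mat (crop 110,190), the dial points up (267,200), and everything else is in place. I hand in the job.

```bash
python3 -c "from station import *; print(close_job())"
```

```text
the job is handed in; nothing more can be done
None
```

I turned the dial back to off first, then moved the flask to the large cork mat and handed the job in at about 17 s of the 51 s allowed.

- **Dial:** I gripped the bar, pressed it about 10 mm, turned it one step back and let it spring out before touching the flask. The last checks put it at about 0.6° from the top camera and about 3° from the scene camera, within the 8° of play. The skirt is back at its starting height of 18 to 19 mm, so it is fully out.
- **Flask:** I lifted it by the neck and lowered it until I felt contact (about 4 N) before releasing. It stands upright, with its centre within about 2 mm of the mat's. Its measured top is about 118 mm at most against an expected 112 mm; I took the difference as depth noise.
- **Other objects:** by eye, they look unmoved in the last picture; I did not measure them. The arm was clear of everything when I handed in.

No check failed. The two cameras disagreed by about 3 mm on points on the dial bar.

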